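Pair the round flowerpots with their saucers

ROBOT

A 7-joint arm with a two-finger parallel gripper is mounted at the origin on a cart in front of the work surface, level with it; the furniture and walls round the work are solid. World frame = base frame: x ahead of the robot, y to its left, z up, the work surface at z = 0. Lengths are in m, angles in rad, forces in N, time in s.
With the tool pointing down it reaches from about 0.4 to 0.9 m from the base axis. Payload 5.6 kg.
Tool frame: the origin (TCP) lies midway between the tips of the shut fingers; the grasp point (between the pads) lies 19 mm behind it; z points along the fingers, y is the line along which they close (so a half turn about z gives the same grasp; the last joint's range is limited). The gripper opens to 92 mm and grips with 3 to 60 N. Pads are 20 mm wide; open, the fingers measure 128 mm over their backs; the gripper's body (75 mm by 189 mm) begins 69 mm behind the grasp point.
Start: joints at [-1.173, 0.468, -0.012, 1.603, 0.006, 1.071, -0.056], TCP at [0.277, 0.588, 0.215] pointing down, gripper open.
Joint ranges: [-2.53, 2.53], [-0.31, 2.02], [-1.57, 1.55], [0.28, 2.44], [-1.29, 4.43], [0.15, 1.84], [-2.92, 2.92]. Speed limits (rad/s): [2.57, 2.57, 3.14, 3.14, 3.14, 3.14, 3.14].

INTERFACE

Orientations are given as [roll, pitch, yaw] about the fixed x, y, z axes, in that order (R = Rz(yaw) Ry(pitch) Rx(roll)).
In Python, from station import manip gives the robot as it stands. The module is installed in compiled form; this text tells all that it offers. Calls block until the motion is done:
- manip.move_pose(position, orientation): joint-space move of the TCP to a pose.
- manip.move_straight(position, feed=0.15, frame=None, threshold=None): straight line of the TCP; frame=None keeps the orientation; feed is the mean speed in m/s. With threshold (N) it stops when the force on the tool has changed by that much, and returns True; else False.
- manip.move_joints(angles): joint-space move.
- manip.release() and manip.clamp(grip_force=None): open the fingers fully, or close them until they stop; grip_force is the grip in N (None keeps the last).
- manip.wait(seconds).
- manip.inverse_kinematics(position, orientation): joint angles nearest the present ones, or None.
- manip.read_camera(name): name is "side" or "top" or "wrist"; returns the picture (420x560x3 uint8, red, green, blue); there is no depth.
- manip.calibration(name): a dict with "fov_y" (degrees; the focal length in pixels is half the picture's height over the tangent of half this angle, whatever the lens; pixels are square), "cx", "cy" (the principal point, pixels), "R" (3x3) and "t" (3): a world point X has camera coordinates R X + t. Camera axes: x right, y down, z forward; pixel columns grow to the right and rows downward; lengths in m; the calibration is good to about 2 mm. A picture is of the moment at which its call begins: read the wrist's pose just before it. calibration takes no time and is no camera call; for the wrist camera it gives the pose at the moment of the call.
A pose or a line that the arm cannot do raises manip.Unreachable and nothing moves.
- manip.hand_in(): hands the job in; it is judged then, once.
Readings, each from a call of its own:
- manip.read_time(): time.
- manip.read_joints(): joint angles.
- manip.read_qvel(): joint speeds.
- manip.read_effort(): joint torques, N m.
- manip.read_tcp_pos(): TCP position.
- manip.read_tcp_rot(): TCP orientation.
- manip.read_force(): force on the tool from outside, world axes, zero at the start.
- manip.read_moment(): the same for the moment, N m.
- manip.read_width(): opening from 0.0 (shut) to 1.0 (fully open).
- manip.read_grip_force(): force on a finger pad.
Only numpy, scipy, OpenCV 4.12 (cv2) and the standard library are available. Lean on these libraries where they do the work, as an engineer would, in place of code of your own. Each camera call takes 0.05 s, during which the arm holds its last target. There are 200 camera calls.

TASK

Three round flowerpots and their three drip saucers stand mixed up on the table: stand each round pot upright in the saucer of its own size, the small one in the small saucer, the medium in the medium and the large in the large, with its foot flat on the saucer's floor. Set the unglazed pots down gently without tipping or dropping them, and leave the saucers, the square planter and the kiln prop where they are.

Things in the scene. Friction and masses are not known exactly. Their poses are not given: they have to be found in the camera images.
- pot_small: small round flowerpot, plain unglazed terracotta, open at the top, loose, standing upright: 44 mm high, tapering from 31 mm diameter at the foot to an upright rim band of 40 mm outside diameter over the top 14 mm (take it there, from above), wall 4.5 mm, about 70 g. Origin: centre of its underside, z up along its axis.
- pot_medium: medium round flowerpot, plain unglazed terracotta, open at the top, loose, standing upright: 57 mm high, tapering from 40 mm diameter at the foot to an upright rim band of 52 mm outside diameter over the top 17 mm (take it there, from above), wall 4.5 mm, about 110 g. Origin: centre of its underside, z up along its axis.
- pot_large: large round flowerpot, plain unglazed terracotta, open at the top, loose, standing upright: 70 mm high, tapering from 49 mm diameter at the foot to an upright rim band of 64 mm outside diameter over the top 20 mm (take it there, from above), wall 4.5 mm, about 170 g. Origin: centre of its underside, z up along its axis.
- saucer_small: small round drip saucer for the small pot, plain terracotta, low dish lying flat on the table, loose: 61 mm outside diameter, 13 mm high, its flat inner floor 47 mm in diameter and 5 mm above its underside. Origin: centre of its underside, z up.
- saucer_medium: medium round drip saucer for the medium pot, plain terracotta, low dish lying flat on the table, loose: 74 mm outside diameter, 13 mm high, its flat inner floor 60 mm in diameter and 5 mm above its underside. Origin: centre of its underside, z up.
- saucer_large: large round drip saucer for the large pot, plain terracotta, low dish lying flat on the table, loose: 87 mm outside diameter, 13 mm high, its flat inner floor 73 mm in diameter and 5 mm above its underside. Origin: centre of its underside, z up.
- square_planter: square terracotta planter, 50 x 50 mm, 56 mm high, open at the top, loose; it is no round pot and stays. Origin: centre of its underside; x and y along its sides, z up.
- kiln_prop: round straight-sided kiln prop, a thick terracotta tube, 42 mm outside diameter, 18 mm bore, 50 mm high, loose; it is no pot and stays. Origin: centre of its underside, z up.
Not all that is in view belongs to the job. What is shaped like the pot_medium but grey is not meant.

How it is judged:
By the outcome, as a careful person would: the job done as asked, in the order asked, and still so for the second after the job is handed in, with the robot touching nothing.
It also fails if it takes over 86 s, if anything falls off the work surface, if the arm or the gripper's body presses on something with over 40 N, if the wrist force passes 120 N, or if a joint passes its speed limit or range.

## Working session

There is one attempt and no reset: what is moved stays moved. The work goes in short steps, each a Python script; the robot and the scene stay as the last script left them, time stands still between calls to the robot, and variables do not carry over. Pictures are saved under pics/ and viewed, at most 14 in all, crops included, and the job is handed in when it is done.

```bash
mkdir -p pics; python3 - <<'E'
from station import manip as m
import cv2,numpy as np
for n in("top","side"):
    im=m.read_camera(n); cv2.imwrite(f"pics/{n}0.png",im[:,:,::-1]); c=m.calibration(n)
    R=np.array(c["R"]);print(n,c["fov_y"],c["cx"],c["cy"],np.round(-R.T@np.array(c["t"]),3),np.round(R,3).tolist(),[k for k in c])
c=m.calibration("wrist");R=np.array(c["R"]);print(c["fov_y"],np.round(-R.T@np.array(c["t"]),3),np.round(R,3).tolist())
print(m.read_tcp_pos(),m.read_tcp_rot(),m.read_time())
E
```

```text
top 45.62631334039184 275.0499713002827 210.37385752215988 [3.460e-01 1.000e-03 1.346e+00] [[0.024, -1.0, 0.0], [-0.986, -0.024, -0.165], [0.165, 0.004, -0.986]] ['fov_y', 'cx', 'cy', 'R', 't']
side 46.1320261311041 287.3476881279763 216.70302760466964 [ 0.142 -0.799  0.56 ] [[0.878, -0.479, 0.0], [-0.236, -0.433, -0.87], [0.416, 0.764, -0.493]] ['fov_y', 'cx', 'cy', 'R', 't']
65.83210350068101 [0.209 0.619 0.385] [[0.428, 0.904, -0.002], [0.871, -0.412, 0.268], [0.241, -0.116, -0.963]]
[0.277174   0.5873866  0.21374779] [-3.14004767e+00  1.55320398e-04  2.70073253e+00] 0.1
```

View pics/top0.png

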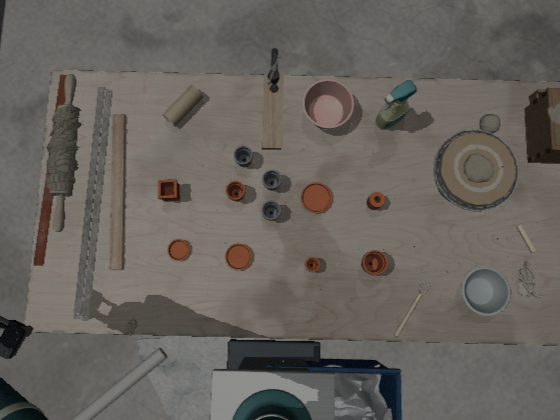

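View pics/side0.png

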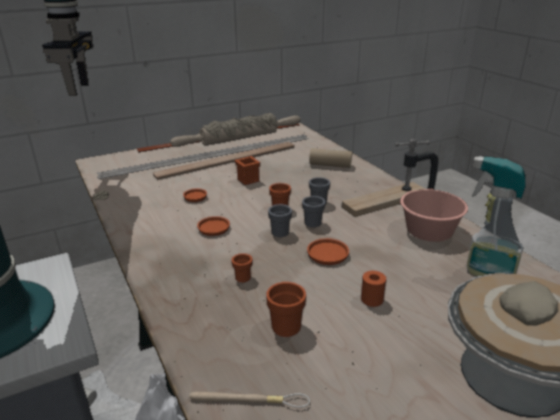

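Top view: the saucers are at about (178,250), (238,257) and (317,198). The small pot is at (313,265), medium at (235,190) with grey decoys on three sides, and large at (375,263). The prop is at (376,201) and the planter at (168,190). The side view shows the same layout. Next I'll segment the objects and triangulate them.

```bash
cat > h.py <<'E'
from station import manip as m
import cv2,numpy as np
def cal(n):
    c=m.calibration(n);R=np.array(c["R"]);t=np.array(c["t"]);f=210/np.tan(np.radians(c["fov_y"]/2));return f,c["cx"],c["cy"],R,t
def ray(c,p):
    f,cx,cy,R,t=c;return -R.T@t,R.T@np.array([(p[0]-cx)/f,(p[1]-cy)/f,1.])
def proj(c,X):
    f,cx,cy,R,t=c;q=R@np.array(X)+t;return np.array([cx+f*q[0]/q[2],cy+f*q[1]/q[2]])
def onplane(c,p,z):
    o,d=ray(c,p);return o+d*(z-o[2])/d[2]
def tri(c1,p1,c2,p2):
    o,d=ray(c1,p1);o2,d2=ray(c2,p2);s=np.linalg.lstsq(np.array([d,-d2]).T,o2-o,rcond=None)[0]
    a=o+d*s[0];b=o2+d2*s[1];return (a+b)/2,np.linalg.norm(a-b)
def mask(im):
    h=cv2.cvtColor(im,cv2.COLOR_RGB2HSV)
    return (((h[...,0]<14)|(h[...,0]>174))&(h[...,1]>140)&(h[...,2]>40)).astype(np.uint8)*255
def blobs(mk,amin=60):
    cs,_=cv2.findContours(mk,cv2.RETR_EXTERNAL,cv2.CHAIN_APPROX_NONE);return [c for c in cs if cv2.contourArea(c)>amin]
E
python3 - <<'E'
from h import *
for n in("top","side"):
    im=cv2.imread(f"pics/{n}0.png")[:,:,::-1].copy();c=cal(n)
    for b in blobs(mask(im)):
        h=cv2.convexHull(b);e=cv2.fitEllipse(h) if len(h)>4 else None
        M=cv2.moments(h);p=(M['m10']/M['m00'],M['m01']/M['m00'])
        print(n,cv2.boundingRect(b),np.round(p,1),int(M['m00']),"z0:",np.round(onplane(c,p,0)[:2],3),"ell",np.round(e[1],1))
E
```

```text
top (305, 257, 15, 15) [312.2 264. ] 150 z0: [ 0.428 -0.097] ell [14.  14.3]
top (362, 250, 25, 25) [374.  262.1] 454 z0: [ 0.437 -0.263] ell [23.9 24.8]
top (226, 244, 25, 26) [238.1 256.3] 494 z0: [0.444 0.103] ell [25.  25.9]
top (34, 241, 12, 24) [ 39.6 253.3] 185 z0: [0.439 0.637] ell [12.2 25. ]
top (168, 239, 21, 21) [177.9 249.2] 319 z0: [0.459 0.266] ell [20.  20.9]
top (367, 192, 18, 17) [375.4 200.4] 202 z0: [ 0.606 -0.268] ell [14.8 18.4]
top (302, 183, 29, 30) [315.9 197.2] 667 z0: [ 0.611 -0.105] ell [29.5 29.7]
top (226, 181, 19, 20) [235.1 190.4] 258 z0: [0.625 0.118] ell [18.  18.9]
top (159, 180, 20, 21) [168.1 190. ] 348 z0: [0.621 0.302] ell [21.7 29.2]
top (57, 79, 8, 26) [60.7 93.3] 122 z0: [0.895 0.624] ell [ 7.8 29.3]
side (267, 283, 38, 53) [285.7 307.4] 1559 z0: [ 0.459 -0.211] ell [41.3 54.6]
side (362, 271, 23, 35) [372.9 288. ] 644 z0: [ 0.625 -0.24 ] ell [25.5 35.9]
side (232, 255, 20, 27) [242. 267.] 393 z0: [ 0.441 -0.065] ell [21.8 27.8]
side (308, 239, 40, 25) [327.5 251.2] 745 z0: [ 0.618 -0.098] ell [24.3 39.9]
side (198, 218, 31, 17) [213.2 225.8] 392 z0: [0.449 0.11 ] ell [17.3 30.3]
side (185, 190, 21, 12) [194.9 195.2] 179 z0: [0.464 0.273] ell [11.3 21.4]
side (270, 185, 20, 19) [279.7 193.6] 295 z0: [0.653 0.18 ] ell [21.1 22.4]
side (236, 157, 23, 27) [247.4 169.6] 467 z0: [0.643 0.352] ell [25.1 27.9]
```

```bash
python3 - <<'E'
from h import *
from scipy.spatial.transform import Rotation as Ro
Rt=Ro.from_euler('xyz',m.read_tcp_rot()).as_matrix();f,cx,cy,R,t=cal("wrist")
off=Rt.T@(-R.T@t-m.read_tcp_pos());print("cam in tool",off)
O=[np.pi,0,np.pi];Rn=Ro.from_euler('xyz',O).as_matrix()
# coarse rim triangulation, top/side
T,S=cal("top"),cal("side")
for nm,a,b in(("small",(312.2,264),(232,255,20)),("med",(235.1,190.4),(270,185,20)),("large",(374,262.1),(267,283,38)),("sS",(177.9,249.2),(185,190,21)),("sM",(238.1,256.3),(198,218,31)),("sL",(315.9,197.2),(308,239,40))):
    X=onplane(T,a,.05);d=X-(-S[3].T@S[4]);el=-d[2]/np.linalg.norm(d)
    p=(b[0]+b[2]/2-.5,b[1]-.5+b[2]/2*el);X,r=tri(T,a,S,p);print(nm,np.round(X,4),"res",round(r,4))
import json
for k,cxy in enumerate([(.52,-.17),(.50,.17)]):
    p=np.array([*cxy,.43])-Rn@off
    t0=m.read_time();m.move_pose(p,O);m.wait(.2);c=cal("wrist");im=m.read_camera("wrist")
    print(m.read_time()-t0,m.read_tcp_pos(),m.read_joints())
    cv2.imwrite(f"pics/w{k}.png",im[:,:,::-1]);json.dump([c[0],c[1],c[2],c[3].tolist(),c[4].tolist()],open(f"w{k}.json","w"))
    for b in blobs(mask(im),200):
        h=cv2.convexHull(b);(e0,e1,_)=cv2.fitEllipse(h)
        print(k,np.round(e0,1),np.round(e1,1),"z0",np.round(onplane(c,e0,0),3)[:2])
E
```

```text
cam in tool [ 0.07520718 -0.0003762  -0.17132222]
small [ 0.4273 -0.0946  0.0388] res 0.0029
med [0.6159 0.1125 0.0508] res 0.0034
large [ 0.4348 -0.251   0.0645] res 0.0039
sS [0.46   0.2636 0.0085] res 0.003
sM [0.4447 0.1017 0.0081] res 0.0026
sL [ 0.6105 -0.1048  0.0117] res 0.0035
3.1416999999999997 [ 0.59531225 -0.16924469  0.25860668] [-0.2704796   0.41986287  0.66400616  1.67072708 -0.27911771  1.14787634
  2.0384808 ]
0 [505.2 203.1] [42.9 64.3] z0 [0.626 0.141]
0 [201.6 190.5] [33.7 40.8] z0 [ 0.609 -0.272]
0 [326.3 193.3] [61.2 64.5] z0 [ 0.613 -0.104]
0 [506.8  55.5] [57.  70.3] z0 [0.442 0.108]
0 [345.8  33.7] [35.3 43.5] z0 [ 0.418 -0.088]
0 [195.9  34.9] [62.3 75.2] z0 [ 0.419 -0.267]
1.5333000000000006 [0.57556831 0.16911356 0.2587535 ] [-0.82328955  0.37560875  0.62762726  1.71642246 -0.24056963  1.12750793
  1.4439658 ]
1 [231.7 220.4] [40.9 44.6] z0 [0.631 0.104]
1 [376.6 217.8] [51.3 61.9] z0 [0.628 0.305]
1 [ 72.1 208. ] [57.2 67.1] z0 [ 0.613 -0.114]
1 [355.  86.] [46.9 51.6] z0 [0.457 0.265]
1 [220.2  73.4] [58.7 63.7] z0 [0.442 0.098]
1 [42.6 55.6] [36.4 58.9] z0 [ 0.421 -0.116]
```

```bash
python3 -c "
import cv2,numpy as np
cv2.imwrite('pics/w01.png',cv2.resize(np.vstack([cv2.imread('pics/w0.png'),cv2.imread('pics/w1.png')]),(400,600)))"
```

```text
(no output)
```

View pics/w01.png

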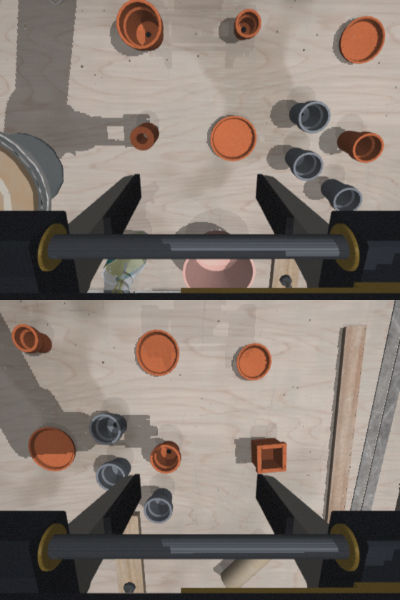

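Wrist views: w0 shows the large pot, small pot, medium saucer, prop, large saucer and medium pot. w1 shows the medium and small saucers and the medium pot among the greys. Parallax between the two puts the saucer rims at about 12.6 mm, as expected. Next I'll take two close wrist views per pot.

```bash
cat >> h.py <<'E'
O=[np.pi,0,np.pi];OFF=np.array([-.0752,0,.1713])  # camera minus TCP at O
def seen(c,im,near,z,amin=200):
    best=None
    for b in blobs(mask(im),amin):
        hl=cv2.convexHull(b)[:,0].astype(float)
        P=np.array([onplane(c,p,z)[:2] for p in hl])
        e=cv2.fitEllipse((P*1000).astype(np.float32));d=np.linalg.norm(np.array(e[0])/1000-near[:2])
        if best is None or d<best[0]: best=(d,np.array(e[0])/1000,np.array(e[1]),proj(c,[*(np.array(e[0])/1000),z]))
    return best
def look(near,z,dy=.05,camz=.31,tag=None):
    r=[]
    for s in(-dy,dy):
        m.move_pose(np.array([near[0],near[1]+s,camz])-OFF,O);m.wait(.15);c=cal("wrist");im=m.read_camera("wrist")
        if tag: cv2.imwrite(f"pics/{tag}{'ab'[s>0]}.png",im[:,:,::-1])
        q=seen(c,im,near,z);r.append((c,q));print("  ",np.round(q[1],4),np.round(q[2],1))
    X,res=tri(r[0][0],r[0][1][3],r[1][0],r[1][1][3]);print("  tri",np.round(X,4),round(res,4));return X
E
python3 - <<'E'
from h import *
for nm,X,h in(("med",(.616,.1125),.057),("large",(.4348,-.251),.070),("small",(.4273,-.0946),.044)):
    print(nm);look(X,h,tag=nm)
print(m.read_time(),m.read_joints())
E
```

```text
med
   [0.6167 0.1118] [50.  51.1]
   [0.6166 0.1124] [49.9 51.3]
  tri [0.6166 0.1121 0.0555] 0.0001
large
   [ 0.435  -0.2532] [62.  63.1]
   [ 0.4348 -0.2527] [62.1 63.4]
  tri [ 0.4349 -0.2529  0.0688] 0.0001
small
   [ 0.4274 -0.0957] [38.2 39.1]
   [ 0.4274 -0.0951] [38.3 39.1]
  tri [ 0.4274 -0.0954  0.0422] 0.0001
10.3833 [-0.58156221  0.38564824  0.74289429  2.05833418 -0.35321399  0.82409408
  1.93662446]
```

Heights (42, 55 and 69 mm) and diameters fit the text, so I'll pick the small pot first.

```bash
cat >> h.py <<'E'
def pick(xy,h,band,grip,yaw=np.pi):
    o=[np.pi,0,yaw];z=h-band/2-.019
    m.move_pose([*xy,.13],o);m.move_straight([*xy,z+.03],feed=.15);m.move_straight([*xy,z],feed=.05)
    m.clamp(grip);w=m.read_width();print("w",w,w*.092,"grip",m.read_grip_force(),"tcp",m.read_tcp_pos())
    m.move_straight([*xy,z+.03],feed=.05);m.move_straight([*xy,.15],feed=.15);print("lifted w",m.read_width(),"F",m.read_force(),m.read_time());return z
def place(xy,z,yaw=np.pi,via=True):
    o=[np.pi,0,yaw]
    m.move_pose([*xy,.15],o);m.move_straight([*xy,z+.005+.02],feed=.12);m.wait(.2)
    hit=m.move_straight([*xy,z+.003],feed=.02,threshold=1.5);p=m.read_tcp_pos();print("hit",hit,p,"floor",p[2]-z,"F",m.read_force())
    m.release();m.wait(.2);m.move_straight([*xy,z+.05],feed=.06);m.move_straight([*xy,.17],feed=.15);print("t",m.read_time())
E
python3 - <<'E'
from h import *
z=pick((.4274,-.0954),.044,.014,10)
m.move_pose(np.array([.459,.263-.0,.34])-OFF,O);m.wait(.2);c=cal("wrist");im=m.read_camera("wrist")
cv2.imwrite("pics/held_small.png",im[:,:,::-1]);print(seen(c,im,(.459,.263),.013),z)
E
```

```text
w 0.4315291625210588 0.039700682951937405 grip 10.000009990144463 tcp [ 0.42742362 -0.09537016  0.01801837]
lifted w 0.43160343713081123 F [ 0.05956232 -0.65800294 -0.57236404] 14.7
(np.float64(0.001164145356708151), array([0.45907135, 0.26183804]), array([57.15437698, 57.82565689]), array([278.1167332 , 122.04941256])) 0.018
```

View pics/held_small.png

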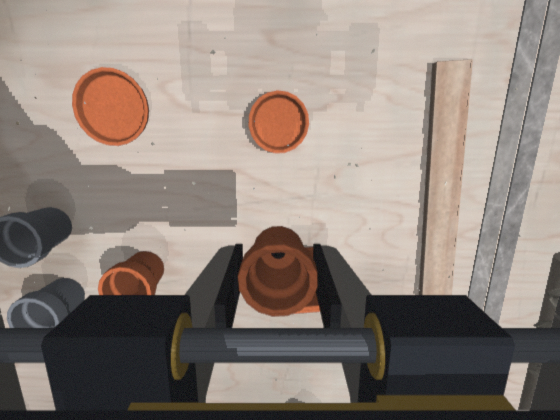

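The small pot is held upright between the pads at (278,280), and the small saucer is at (278,122), which is (0.459, 0.262). Placing it now.

```bash
python3 - <<'E'
from h import *
place((.4591,.2619),.018)
m.move_pose(np.array([.459,.262,.33])-OFF,O);m.wait(.2);im=m.read_camera("wrist");cv2.imwrite("pics/small_done.png",im[:,:,::-1])
c=cal("wrist");print(seen(c,im,(.459,.262),.013))
q=m.inverse_kinematics([.6166,.1121,.13],[np.pi,0,-2.356]);print(q,m.read_time())
E
```

```text
hit True [0.45896253 0.26194563 0.02285459] floor 0.004854594153131834 F [-1.25472337  0.5674457   4.83377743]
t 21.75
(np.float64(0.00032961928907187285), array([0.45932016, 0.2620784 ]), array([57.33399582, 57.71668625]), array([277.72789413, 124.0319736 ]))
[-0.60201676  0.55592704  0.50342947  1.75835223 -0.32793545  0.91153871
  2.39740465] 22.4
```

View pics/small_done.png

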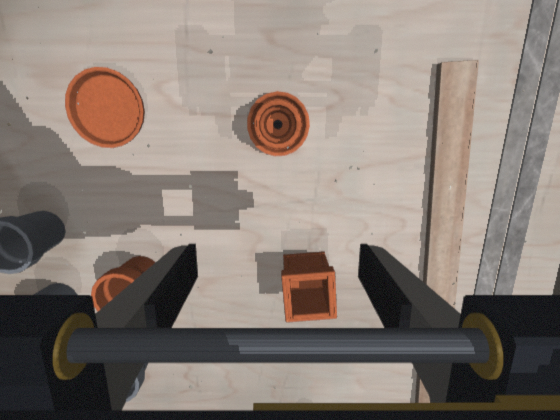

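The small pot stands centred in its saucer at (278,124), with the floor felt at 4.9 mm. Now the medium pot, with the fingers turned to avoid the greys.

```bash
python3 - <<'E'
from h import *
T=cal("top");im=cv2.imread("pics/top0.png")
g=[onplane(T,p,.055)[:2] for p in((243,156),(272,180),(271,211))];a=np.array([np.cos(.437),np.sin(.437)])
for q in g:
    d=q-np.array([.6166,.1121]);print(np.round(q,3),"along",round(d@a,3),"perp",round(abs(d[0]*a[1]-d[1]*a[0]),3))
z=pick((.6166,.1121),.057,.017,12,yaw=2.007);print(z)
m.move_pose(np.array([.4437,.100,.36])-OFF,O);m.wait(.2);c=cal("wrist");im=m.read_camera("wrist")
cv2.imwrite("pics/held_med.png",im[:,:,::-1]);print(seen(c,im,(.4437,.100),.013))
E
```

```text
[0.708 0.095] along 0.075 perp 0.054
[0.644 0.016] along -0.016 perp 0.099
[0.561 0.017] along -0.091 perp 0.063
w 0.5665697746269659 0.052124419265680864 grip 12.000007160240784 tcp [0.61672953 0.11217749 0.02959774]
lifted w 0.5671098088419811 F [ 0.50583413 -0.73884049 -2.33572052] 26.6667
0.029500000000000002
(np.float64(0.00111696510750699), array([0.44480402, 0.10016959]), array([70.00312805, 70.59410858]), array([278.47184534, 123.35804686]))
```

View pics/held_med.png

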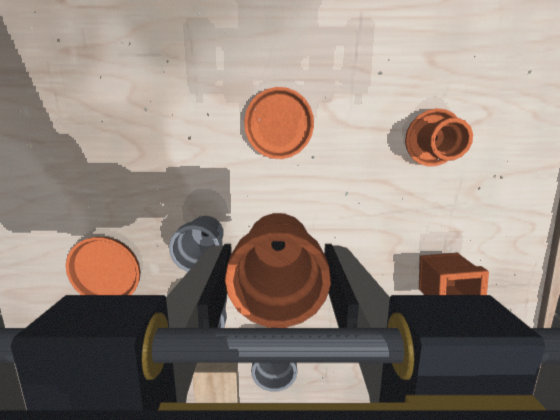

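The medium pot is held upright at (278,275), and the medium saucer is at (278,123), which is (0.4448, 0.1002). I'll place it, then pick the large pot.

```bash
python3 - <<'E'
from h import *
place((.4446,.1002),.0295)
m.move_pose(np.array([.4446,.1002,.34])-OFF,O);m.wait(.2);im=m.read_camera("wrist");cv2.imwrite("pics/med_done.png",im[:,:,::-1])
z=pick((.4349,-.2529),.070,.020,15);print(z)
m.move_pose(np.array([.610,-.1057,.38])-OFF,O);m.wait(.2);c=cal("wrist");im2=m.read_camera("wrist")
print(seen(c,im2,(.610,-.1057),.013),m.read_time())
cv2.imwrite("pics/m1.png",cv2.resize(np.hstack([im,im2]),(800,300))[:,:,::-1])
E
```

```text
hit True [0.44446249 0.10020659 0.0343564 ] floor 0.004856402847522014 F [-0.10997855  0.16531736  4.93509998]
t 32.8667
w 0.7030061931531756 0.06467656977009215 grip 15.000205856049433 tcp [ 0.43505875 -0.25277991  0.04114734]
lifted w 0.7023417897036506 F [-0.29215824  0.39152335 -1.97570075] 38.125
0.04100000000000001
(np.float64(0.0008104424802413139), array([ 0.61080011, -0.105571  ]), array([83.06413269, 83.98418427]), array([279.3524996, 123.9835393])) 39.5083
```

View pics/m1.png

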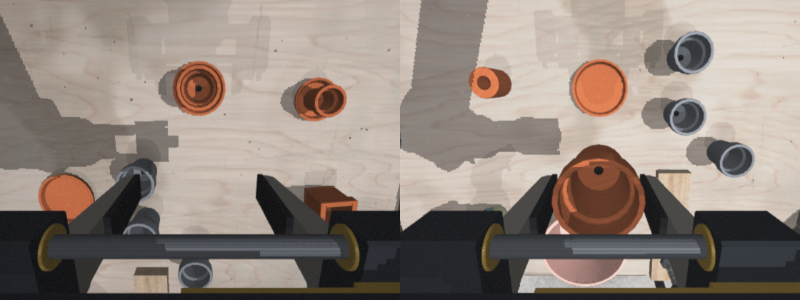

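Left: the medium pot is centred in its saucer at (199,88). Right: the large pot is held upright and the large saucer is at (0.6107, -0.1056). Placing it.

```bash
python3 - <<'E'
from h import *
place((.6107,-.1056),.041)
m.move_pose(np.array([.6107,-.1056,.38])-OFF,O);m.wait(.2);im=m.read_camera("wrist")
m.move_pose([.45,.45,.25],O);m.wait(.2);s=m.read_camera("side");t=m.read_camera("top");print(m.read_time())
for n,i in("wf",im),("sf",s),("tf",t): cv2.imwrite(f"pics/{n}.png",i[:,:,::-1])
cv2.imwrite("pics/f.png",np.vstack([cv2.resize(np.hstack([im,t]),(800,300)),np.hstack([s[120:370,160:460],np.zeros((250,500,3),np.uint8)])])[:,:,::-1])
E
```

```text
hit True [ 0.61049146 -0.10556246  0.0461236 ] floor 0.00512360137283023 F [-0.19942904  0.94444833  4.94860483]
t 44.3
47.45
```

View pics/f.png

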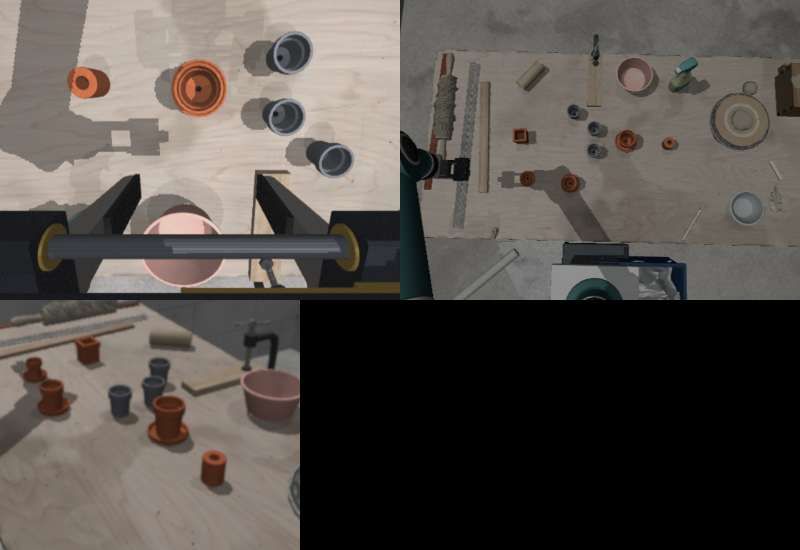

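All three pots stand upright and centred in their saucers: the large one shows at (199,88) in the wrist view, and the side view shows all three. The planter, prop and greys look unmoved.

```bash
python3 -c "
from station import manip as m
print(m.hand_in())"
```

```text
the job is handed in; nothing more can be done
None
```

The job is handed in at about 47 s on the robot clock: the small, medium and large pots stand upright in their own saucers, each set down on the saucer floor, and the planter, kiln prop and grey pots look unmoved in the final views.

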